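# Line up the height posts on the optical rail for a focus check

### The arm

A 6-joint arm with a two-finger parallel gripper is mounted at the origin on the work surface. World frame = base frame: x ahead of the robot, y to its left, z up, the work surface at z = 0. Lengths are in m, angles in rad, forces in N, time in s.
With the tool pointing down it reaches from about 0.275 to 0.825 m from the base axis. Payload 4.9 kg.
Tool frame: the origin (TCP) lies on the centre line of the jaws, within the pads' length; the fingertips stand ctrl.tips_ahead ahead of it and the grasp point (between the pads) lies 3 mm ahead of it (ctrl.tips_ahead is the distance from the TCP to the fingertips, in m); z points along the fingers, y is the direction in which the jaws open and shut (so a half turn about z gives the same grasp; the last joint's range is limited). The gripper opens to 85 mm and grips with 20 to 120 N. Pads are 22 mm wide; open, the fingers measure 114 mm over their backs; the gripper's body (76 mm by 85 mm) begins 54 mm behind the grasp point. The pads swing forward as they close: fully open they stand 13 mm farther back than shut.
Start: joints at [-1.418, 0.326, -0.193, 1.052, 0, 1.437], TCP at [0.156, -0.528, 0.228] pointing down, gripper open.
Joint ranges: [-2.65, 2.65], [-0.97, 1.79], [-1.3, 1.35], [-1.93, 2.1], [-1.47, 1.37], [-3.14, 3.14]. Speed limits (rad/s): [2.57, 2.57, 3.14, 3.14, 3.14, 3.14].

### API

Orientations are given as a unit quaternion [x, y, z, w].
In Python, from plant import ctrl gives the robot as it stands.
- The arm moves only by the shell command python3 -m handwheel 'ROWS'. ROWS is JSON, one flat list of numbers, 7 for each row, row after row: the closure, from -1 (fully open) to 1 (shut), then the shift along the tool's x, y, z in mm, then the turn, a rotation vector about the tool's x, y, z in rad. In form: [fingers, x, y, z, ax, ay, az, fingers, x, y, z, ax, ay, az, ...]. A call has exactly 8 rows; each row shifts and turns the commanded pose from where the row before left it, along the tool's axes as they then stand; what a row does not reach is not made up. A row lasts 1/8 s, in which the tool goes at most 62.5 mm and 10.7 degrees, less where a joint would pass 70% of its speed; a pose out of reach is approached as far as the arm can. A call is refused whole if a number of a shift passes 62.5 or a number of a turn 0.188, either way. A call with a gripper value outside its range is refused whole. The fingers move at their own pace and stop on an object; the grip force is fixed at half the most. Time passes only in rows, so rows that do not move let the fingers close, or fill a call up. It gives the time, the measured TCP pose, the force and the opening at its end, in the units of the state.
- ctrl.sense(): the state, without advancing time (a new reading comes with each control period).
- ctrl.camera(name): name is "scene" or "top" or "wrist"; returns (picture, depth): 420x560x3 uint8, red, green, blue; 420x560 float32, m along the optical axis (not along the pixel's ray), 0 where there is no reading.
- ctrl.camera_model(name): a dict with "K" (3x3 intrinsics, pixels), "pose" (4x4, takes a point from camera to world coordinates). Camera axes: x right, y down, z forward; pixel columns grow to the right and rows downward; lengths in m; the calibration is good to about 2 mm. A picture is of the moment at which its call begins: read the wrist's pose just before it. camera_model takes no time and is no camera call; for the wrist camera it gives the pose at the moment of the call.
- ctrl.hand_in(): hands the job in, once; it reports no verdict.
The state is a dict: "t": time; "joint_pos": joint angles; "dq": joint speeds; "effort": joint torques, N m; "position": TCP position; "tool_rot": TCP orientation; "ft_force": force on the tool from outside, world axes, zero at the start; "wrist_torque": the same for the moment, N m; "width": finger opening in m.
Only numpy, scipy, OpenCV 4.12 (cv2) and the standard library are available. Lean on these libraries where they do the work, as an engineer would, in place of code of your own. Each camera call takes 0.05 s, during which the arm holds its last target.

### The job

Set up the focus check on the optical rail: stand the four steel height posts on the four round platforms, one to a platform, rising in height away from the camera head, with the shortest on the platform next to the camera and the tallest on the one next to the backlight, so that the camera sees every target over the one before it. Each post must stand upright with its whole foot on the platform; do not tip any post over on the way and do not bump the camera head.

Things in the scene. Friction and masses are not known exactly. Their poses are not given: they have to be found in the camera images.
- post_40_mid (a point): Height post, 40 mm tall overall: a loose upright pillar of bare steel, stem 25 mm in diameter, on a round foot 32 mm in diameter and 5 mm thick, white target with a black cross on its flat top, one black ring round the stem just under the top. Mass about 184 g, give or take a quarter. The point lies on its axis half-way up, 20 mm above its underside; z is up along its axis. It starts standing on the table.
- post_55_mid (a point): Height post, 55 mm tall overall: a loose upright pillar of bare steel, stem 25 mm in diameter, on a round foot 32 mm in diameter and 5 mm thick, white target with a black cross on its flat top, two black rings round the stem just under the top. Mass about 242 g, give or take a quarter. The point lies on its axis half-way up, 27.5 mm above its underside; z is up along its axis. It starts standing on the table.
- post_70_mid (a point): Height post, 70 mm tall overall: a loose upright pillar of bare steel, stem 25 mm in diameter, on a round foot 32 mm in diameter and 5 mm thick, white target with a black cross on its flat top, three black rings round the stem just under the top. Mass about 300 g, give or take a quarter. The point lies on its axis half-way up, 35 mm above its underside; z is up along its axis. It starts standing on the table.
- post_85_mid (a point): Height post, 85 mm tall overall: a loose upright pillar of bare steel, stem 25 mm in diameter, on a round foot 32 mm in diameter and 5 mm thick, white target with a black cross on its flat top, four black rings round the stem just under the top. Mass about 357 g, give or take a quarter. The point lies on its axis half-way up, 42.5 mm above its underside; z is up along its axis. It starts standing on the table.
- platform_1 (a point): Round flat aluminium platform on a black rail carrier, first from the left (+y) end of the row of four. Fixed. Disc 56 mm in diameter, 6 mm thick, no rim; the point is the centre of its upper face, 48 mm above the table; z up, y along the rail to its left end, x across it, away from the robot. Neighbours' centres are 75 to 115 mm apart. The carrier below is 58 mm across the rail by 44 mm.
- platform_2 (a point): Round flat aluminium platform on a black rail carrier, second from the left (+y) end of the row of four. Fixed. Disc 56 mm in diameter, 6 mm thick, no rim; the point is the centre of its upper face, 48 mm above the table; z up, y along the rail to its left end, x across it, away from the robot. Neighbours' centres are 75 to 115 mm apart. The carrier below is 58 mm across the rail by 44 mm.
- platform_3 (a point): Round flat aluminium platform on a black rail carrier, third from the left (+y) end of the row of four. Fixed. Disc 56 mm in diameter, 6 mm thick, no rim; the point is the centre of its upper face, 48 mm above the table; z up, y along the rail to its left end, x across it, away from the robot. Neighbours' centres are 75 to 115 mm apart. The carrier below is 58 mm across the rail by 44 mm.
- platform_4 (a point): Round flat aluminium platform on a black rail carrier, last, at the right (-y) end of the row of four. Fixed. Disc 56 mm in diameter, 6 mm thick, no rim; the point is the centre of its upper face, 48 mm above the table; z up, y along the rail to its left end, x across it, away from the robot. Neighbours' centres are 75 to 115 mm apart. The carrier below is 58 mm across the rail by 44 mm.
- camera_cube (a point): Camera head, fixed on the rail beyond either end of the row (left or right): black 42 mm cube with round ports, upright tube and grey camera on top, 216 mm tall. The point is the cube's centre, 105 mm above the table; y along the rail, as for the platforms. Beyond the row's other end, as far out, a fixed white backlight panel 80 mm wide, top 152 mm above the table.
Mind the look-alikes: they are no part of the job. What is shaped like the part that bears post_55_mid but brown or turquoise is not meant. What is shaped like the part that bears post_40_mid but turquoise is not meant.

How it is judged:
By the outcome, as a careful person would: the job done as asked, in the order asked, and still so for the second after the job is handed in, with the robot touching nothing.
It also fails if it takes over 120 s, if anything falls off the work surface, if the arm or the gripper's body presses on something with over 40 N, if the wrist force passes 120 N, or if a joint passes its speed limit or range.

## Working session

There is one attempt and no reset: what is moved stays moved. The work goes in short steps, Python scripts to look and compute and a shell command to move; the robot and the scene stay as the last step left them, time stands still between calls to the robot, and variables do not carry over. Pictures are saved under pics/ and viewed, and the job is handed in when it is done.

```bash
ls; mkdir -p pics; python3 - <<'E'
from plant import ctrl
import cv2,numpy as np
s=ctrl.sense();print(s,ctrl.tips_ahead)
for n in("scene","top","wrist"):
    m=ctrl.camera_model(n);p,d=ctrl.camera(n)
    np.savez(f"{n}0.npz",p=p,d=d,K=m["K"],T=m["pose"])
    cv2.imwrite(f"pics/{n}0.png",p[:,:,::-1]);print(n,np.round(m["K"],1).tolist(),np.round(m["pose"],3).tolist())
E
```

```text
pics
{'t': 0.0, 'joint_pos': array([-1.41818813e+00,  3.26935706e-01, -1.93572835e-01,  1.05199070e+00,
        9.23642817e-06,  1.43659947e+00]), 'dq': array([-0.00028565, -0.00027075, -0.00099088, -0.00066758,  0.00051764,
        0.00121824]), 'effort': array([ 1.82321128e-04, -4.43397403e+01,  2.62441117e+01,  1.54105603e-02,
       -1.82170079e-04, -7.12023891e-06]), 'position': array([ 0.15551603, -0.52695437,  0.22701048]), 'tool_rot': array([ 9.89735108e-01,  1.42911483e-01, -3.22011432e-06, -8.51464361e-04]), 'ft_force': array([ 0.5011924 , -0.07870712, -0.3443377 ]), 'wrist_torque': array([-0.03140755, -0.00198725, -0.00133361]), 'width': 0.08511395479620168} 0.022
scene [[515.6, 0.0, 279.5], [0.0, 515.6, 210.3], [0.0, 0.0, 1.0]] [[0.048, 0.791, -0.61, 1.141], [0.999, -0.032, 0.037, -0.03], [0.01, -0.611, -0.792, 0.889], [0.0, 0.0, 0.0, 1.0]]
top [[530.9, 0.0, 278.4], [0.0, 530.9, 204.1], [0.0, 0.0, 1.0]] [[0.007, -0.983, 0.184, 0.304], [-1.0, -0.01, -0.014, 0.022], [0.016, -0.184, -0.983, 1.2], [0.0, 0.0, 0.0, 1.0]]
wrist [[343.7, 0.0, 276.3], [0.0, 343.7, 209.7], [0.0, 0.0, 1.0]] [[0.282, -0.912, -0.299, 0.232], [-0.96, -0.269, -0.085, -0.505], [-0.003, 0.311, -0.95, 0.373], [0.0, 0.0, 0.0, 1.0]]
```

View pics/scene0.png

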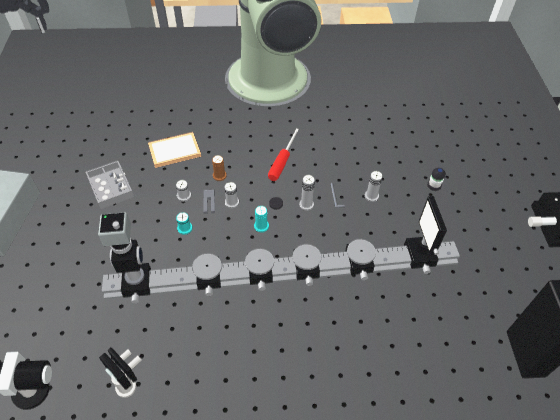

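View pics/top0.png

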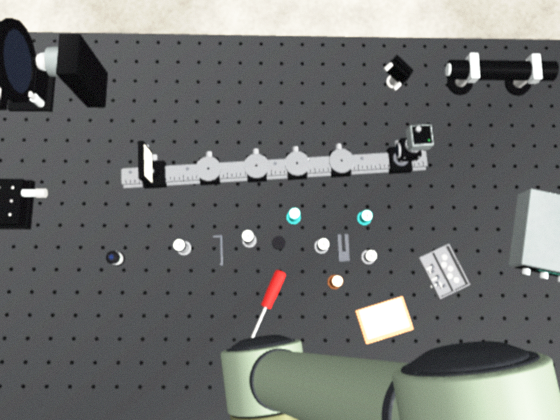

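View pics/wrist0.png

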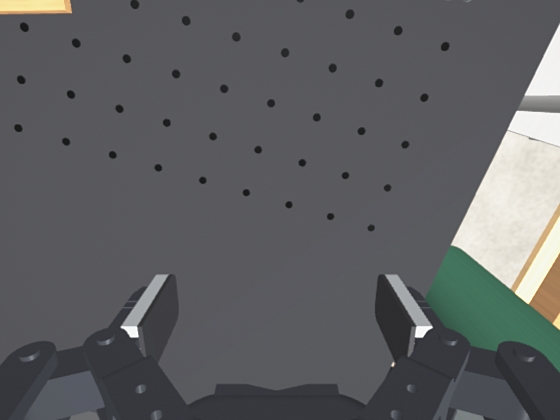

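The scene shows four bare-steel posts, at scene pixels (183,189), (231,194), (307,191) and (374,185). It also shows look-alikes: brown (219,167), turquoise (184,222) and (261,217). The camera head is at the -y end and the backlight at the +y end. I'll enlarge the posts to count their rings.

```bash
python3 - <<'E'
import cv2,numpy as np
a=np.load("scene0.npz");p=a['p'][:,:,::-1]
t=[]
for u,v in[(183,189),(231,194),(307,191),(374,185),(437,178),(219,167),(184,222),(261,217)]:
    t.append(cv2.resize(np.ascontiguousarray(p[v-25:v+25,u-22:u+23]),(198,220),interpolation=cv2.INTER_CUBIC))
cv2.imwrite("pics/crops.png",np.vstack([np.hstack(t[:4]),np.hstack(t[4:])]))
b=np.load("top0.npz");q=b['p'][:,:,::-1]
cv2.imwrite("pics/topc.png",cv2.resize(np.ascontiguousarray(q[110:280,110:450]),None,fx=2.3,fy=2.3,interpolation=cv2.INTER_CUBIC))
E
```

```text
(no output)
```

View pics/crops.png

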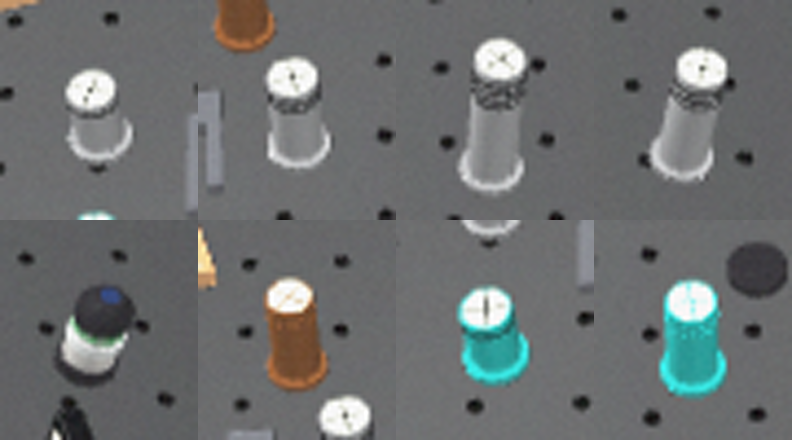

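View pics/topc.png

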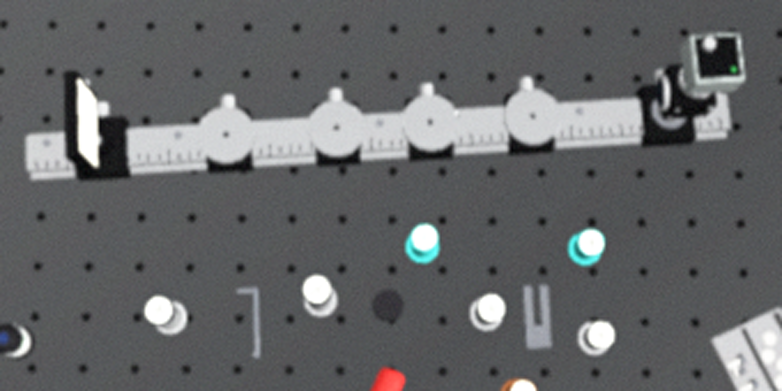

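```bash
cat > h.py <<'E'
import numpy as np,cv2
def ray(K,T,u,v,z):
    d=T[:3,:3]@np.linalg.solve(K,np.array([u,v,1.]));o=T[:3,3]
    return o+d*(z-o[2])/d[2]
def cloud(p,d,K,T):
    v,u=np.indices(d.shape);P=np.stack([(u-K[0,2])/K[0,0]*d,(v-K[1,2])/K[1,1]*d,d],-1)
    return P@T[:3,:3].T+T[:3,3]
def whites(p,win,th=215):
    u0,v0,u1,v1=win
    m=(p[v0:v1,u0:u1].min(-1)>th).astype(np.uint8)
    m=cv2.morphologyEx(m,cv2.MORPH_CLOSE,np.ones((3,3)))
    n,l,s,c=cv2.connectedComponentsWithStats(m)
    return [(c[i][0]+u0,c[i][1]+v0,s[i][4],s[i][2],s[i][3]) for i in range(1,n) if s[i][4]>15]
E
python3 - <<'E'
from h import *
W={"scene":{40:(183,189),55:(231,194),85:(307,191),70:(374,185)},"top":{40:(369,256),55:(322,244),85:(249,238),70:(181,246)}}
for n in W:
    a=np.load(n+"0.npz");p,d,K,T=a['p'],a['d'],a['K'],a['T']
    C=cloud(p,d,K,T)
    for h,(u,v) in W[n].items():
        for b in whites(p,(u-13,v-22,u+13,v+22)):
            r=ray(K,T,b[0],b[1],h/1000); print(n,h,np.round(b,1),np.round(r,4),"cloudz",np.round(C[int(round(b[1]))+1,int(round(b[0]))+1,2],4))
    Z=C[...,2];m=((Z>.0435)&(Z<.053)&(C[...,0]>.4)&(d>0)).astype(np.uint8)
    m=cv2.morphologyEx(m,cv2.MORPH_OPEN,np.ones((5,5)))
    k,l,s,c=cv2.connectedComponentsWithStats(m)
    for i in range(1,k):
        if s[i][4]>150: 
            pts=C[l==i]; ct,_=cv2.findContours((l==i).astype(np.uint8),cv2.RETR_EXTERNAL,cv2.CHAIN_APPROX_NONE)
            e=cv2.fitEllipse(ct[0]); print(n,"plat",np.round(c[i],1),s[i],np.round(ray(K,T,*e[0],.048),4),np.round(ray(K,T,*c[i],.048),4),"z",np.round(np.median(pts[:,2]),4),np.round(np.ptp(pts[:,:2],axis=0),3))
E
```

```text
scene 40 [181.3 183.9  68.   11.    9. ] [ 0.4066 -0.1988  0.04  ] cloudz 0.0447
scene 55 [229.8 186.3  71.   11.    8. ] [ 0.4303 -0.0928  0.055 ] cloudz 0.0559
scene 85 [308.2 179.1  73.   11.    9. ] [0.4427 0.0711 0.085 ] cloudz 0.0861
scene 70 [376.1 175.2  69.   11.    8. ] [0.4243 0.2181 0.07  ] cloudz 0.0724
scene plat [360.6 250.8] [347 240  28  22 483] [0.5994 0.1622 0.048 ] [0.5991 0.1626 0.048 ] z 0.0495 [0.051 0.053]
scene plat [305.9 256.5] [293 245  26  24 532] [0.6074 0.0551 0.048 ] [0.6078 0.055  0.048 ] z 0.0494 [0.055 0.05 ]
scene plat [259.  261.1] [245 249  29  25 564] [ 0.6144 -0.0354  0.048 ] [ 0.6144 -0.0355  0.048 ] z 0.0494 [0.055 0.054]
scene plat [206.2 267. ] [193 255  29  24 526] [ 0.6239 -0.1359  0.048 ] [ 0.6234 -0.1358  0.048 ] z 0.0495 [0.051 0.054]
top 40 [369.9 255.4 124.   15.   13. ] [ 0.4088 -0.1964  0.04  ] cloudz 0.0412
top 55 [322.7 243.9 120.   14.   14. ] [ 0.4315 -0.0917  0.055 ] cloudz 0.0532
top 85 [248.3 236.5 135.   14.   17. ] [0.4425 0.0685 0.085 ] cloudz 0.0866
top 70 [180.4 245.3 138.   18.   15. ] [0.4244 0.2132 0.07  ] cloudz 0.0703
top plat [340.1 163.6] [331 153  20  19 235] [ 0.6147 -0.1331  0.048 ] [ 0.6136 -0.1329  0.048 ] z 0.0477 [0.043 0.044]
top plat [256.4 165. ] [245 155  23  20 347] [0.6084 0.0543 0.048 ] [0.6081 0.0547 0.048 ] z 0.0476 [0.046 0.049]
top plat [295.1 164.2] [285 154  21  21 289] [ 0.6122 -0.0316  0.048 ] [ 0.611  -0.0319  0.048 ] z 0.0477 [0.048 0.045]
top plat [208.8 171.3] [196 164  25  16 259] [0.5929 0.1607 0.048 ] [0.5925 0.1606 0.048 ] z 0.0474 [0.035 0.054]
```

Two views put the posts at their expected heights, and ring counts match 40/55/85/70 from -y to +y. The camera head is at the -y end. So the targets are 40→platform_4, 55→platform_3, 70→platform_2 and 85→platform_1. I'll turn the tool so the last joint sits mid-range (yaw π), then refine with the wrist camera.

```bash
python3 -m handwheel '[-1,0,0,0,0,0,-0.178,-1,0,0,0,0,0,-0.178,-1,0,0,0,0,0,-0.178,-1,0,0,0,0,0,-0.178,-1,0,0,0,0,0,-0.178,-1,0,0,0,0,0,-0.178,-1,0,0,0,0,0,-0.178,-1,0,0,0,0,0,-0.178]'
python3 -m handwheel '[-1,0,0,0,0,0,-0.178,-1,0,0,0,0,0,-0.178,-1,0,0,0,0,0,-0.178,-1,0,0,0,0,0,-0.178,-1,0,0,0,0,0,-0.178,-1,0,0,0,0,0,-0.178,-1,0,0,0,0,0,-0.178,-1,0,0,0,0,0,-0.178]'
python3 -c "
from plant import ctrl;print(ctrl.sense())"
```

```text
t: 1.15
position: [0.1556, -0.5273, 0.2274]
tool_rot: [0.654, 0.757, 0.0, -0.0]
ft_force: [0.1, 0.3, -0.6]
width: 0.0855
t: 2.15
position: [0.1556, -0.5273, 0.2275]
tool_rot: [0.0, 1.0, 0.0, -0.0]
ft_force: [0.4, 0.4, 0.3]
width: 0.0853
{'t': 2.15, 'joint_pos': array([-1.41816775e+00,  3.26508369e-01, -1.93026086e-01,  1.05200177e+00,
        2.77207512e-05, -1.41727897e+00]), 'dq': array([ 2.78619065e-04, -2.37838173e-03,  9.75048324e-05,  8.83316374e-04,
        5.61871807e-04, -1.40897725e+00]), 'effort': array([-9.29806920e-04, -4.43362999e+01,  2.62619412e+01,  7.02075326e-03,
       -8.57860095e-05,  1.17258109e+00]), 'position': array([ 0.15558338, -0.5272819 ,  0.22745082]), 'tool_rot': array([ 4.44396171e-04,  9.99999833e-01,  3.67736329e-04, -4.27099455e-05]), 'ft_force': array([0.4460001 , 0.41308627, 0.25317625]), 'wrist_torque': array([-0.00067205, -0.01936947, -0.01172018]), 'width': 0.08534533050960029}
```

```bash
python3 -m handwheel '[-1,-15,20,-2,0,0,0,-1,-33,52,-4,0,0,0,-1,-33,52,-4,0,0,0,-1,-33,52,-4,0,0,0,-1,-33,52,-4,0,0,0,-1,-33,52,-4,0,0,0,-1,-33,52,-4,0,0,0,-1,-33,45,0,0,0,0]'
python3 - <<'E'
from plant import ctrl
import cv2,numpy as np
m=ctrl.camera_model("wrist");p,d=ctrl.camera("wrist")
np.savez("wrist1.npz",p=p,d=d,K=m["K"],T=m["pose"])
cv2.imwrite("pics/wrist1.png",p[:,:,::-1]);print(ctrl.sense()["position"],m["pose"])
E
```

```text
t: 3.15
position: [0.4046, -0.149, 0.2543]
tool_rot: [0.004, 1.0, -0.0, 0.0]
ft_force: [0.8, -0.1, -0.6]
width: 0.0857
[ 0.40756464 -0.14405322  0.25418962] [[ 0.00951478  0.950174    0.31157478  0.32438747]
 [ 0.99995383 -0.00946084 -0.00168466 -0.14837726]
 [ 0.00134704  0.31157642 -0.95022014  0.40033706]
 [ 0.          0.          0.          1.        ]]
```

View pics/wrist1.png

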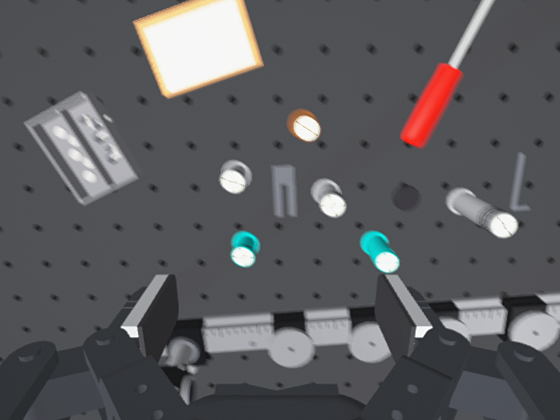

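The picture shows the 40 post at (235,178), the 55 at (330,200), the 85 at (490,215), and platforms at the bottom near (290,345), (372,342) and (533,330). The arm was still settling, so I'll take it again and measure.

```bash
cat > wm.py <<'E'
from plant import ctrl
from h import *
import sys
def shot(n):
    ctrl.camera("top")
    s=ctrl.sense();m=ctrl.camera_model("wrist");p,d=ctrl.camera("wrist")
    K,T=np.array(m["K"]),np.array(m["pose"]);np.savez(n+".npz",p=p,d=d,K=K,T=T)
    cv2.imwrite("pics/"+n+".png",p[:,:,::-1]);print(np.round(s["position"],4),np.abs(s["dq"]).max().round(4))
    return p,d,K,T
def meas(p,d,K,T,zs=(.04,.055,.07,.085),minp=60):
    C=cloud(p,d,K,T)
    for b in whites(p,(0,0,560,420),200):
        if b[2]<minp or b[2]>3000: continue
        u,v=int(b[0]),int(b[1]);z=np.median(C[v-2:v+3,u-2:u+3,2])
        zz=min(zs,key=lambda q:abs(q-z))
        if abs(zz-z)<.006: print("white",np.round(b,1),"z",z.round(4),np.round(ray(K,T,b[0],b[1],zz),4))
    Z=C[...,2];m=((Z>.0435)&(Z<.053)&(C[...,0]>.55)&(d>0)).astype(np.uint8)
    m=cv2.morphologyEx(m,cv2.MORPH_OPEN,np.ones((7,7)))
    k,l,s,c=cv2.connectedComponentsWithStats(m)
    for i in range(1,k):
        if s[i][4]>400:
            ct,_=cv2.findContours((l==i).astype(np.uint8),cv2.RETR_EXTERNAL,cv2.CHAIN_APPROX_NONE)
            e=cv2.fitEllipse(ct[0]);P=C[l==i]
            print("plat",np.round(e[0],1),s[i][:4],np.round(ray(K,T,*e[0],.048),4),"z",np.median(P[:,2]).round(4),np.round(np.ptp(P[:,:2],axis=0),3))
E
python3 -c "
from wm import *
meas(*shot('wrist2'))"
```

```text
[ 0.4058 -0.1469  0.2539] 0.0938
white [301.2 124.6 389.   22.   22. ] z 0.0558 [ 0.3514 -0.1217  0.055 ]
white [227.7 175.6 435.   28.   30. ] z 0.0403 [ 0.4054 -0.198   0.04  ]
white [326.9 202.2 377.   23.   21. ] z 0.0555 [ 0.4307 -0.0931  0.055 ]
white [497.3 223.4 422.   24.   22. ] z 0.0856 [0.4436 0.0702 0.085 ]
white [236.8 253.6 251.   19.   17. ] z 0.0404 [ 0.4967 -0.1916  0.04  ]
white [381.1 259.9 270.   19.   17. ] z 0.0553 [ 0.4978 -0.0298  0.055 ]
plat [530.  327.9] [505 311  48  34] [0.5934 0.1627 0.048 ] z 0.0482 [0.048 0.057]
plat [365.1 340.7] [344 321  42  39] [ 0.6114 -0.0369  0.048 ] z 0.0479 [0.056 0.052]
plat [285.3 345.4] [264 327  44  38] [ 0.6179 -0.1353  0.048 ] z 0.0478 [0.055 0.054]
```

```bash
python3 -m handwheel '[0,-1,-8,20,0,0,0,0,-1,-8,20,0,0,0,0,-1,-8,20,0,0,0,0,-1,-8,20,0,0,0,0,-1,-8,20,0,0,0,0,0,-7.7,15,0,0,0,0,0,0,0,0,0,0,0,0,0,0,0,0,0]'
python3 -c "
from wm import *
meas(*shot('wrist3'))"
```

```text
t: 4.3
position: [0.4088, -0.2001, 0.1393]
tool_rot: [0.004, 1.0, -0.0, 0.0]
ft_force: [-0.2, -0.2, -0.2]
width: 0.0429
[ 0.4091 -0.2001  0.1394] 0.0067
white [394.9 132.4 782.   31.   32. ] z 0.0557 [ 0.3517 -0.1214  0.055 ]
white [277.8 208.1 584.   28.   27. ] z 0.0404 [ 0.4082 -0.1988  0.04  ]
white [423.9 243.6 595.   29.   26. ] z 0.0553 [ 0.4315 -0.0924  0.055 ]
white [287.5 309.9 417.   24.   21. ] z 0.0403 [ 0.4971 -0.1913  0.04  ]
white [493.2 320.7 469.   27.   23. ] z 0.0557 [ 0.4982 -0.0294  0.055 ]
```

View pics/wrist3.png

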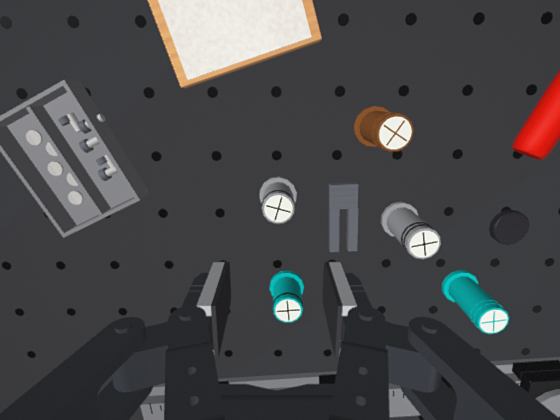

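The 40 post (steel, one ring, pixel (278,208)) is at (0.408,-0.199), directly under the tool. I'll descend and grip.

```bash
python3 -m handwheel '[0,1,1.3,15,0,0,0,0,0,0,20,0,0,0,0,0,0,20,0,0,0,0,0,0,20,0,0,0,0,0,0,18,0,0,0,0,0,0,10,0,0,0,0,0,0,5.4,0,0,0,0,0,0,0,0,0,0]'
python3 -m handwheel '[1,0,0,0,0,0,0,1,0,0,0,0,0,0,1,0,0,0,0,0,0,1,0,0,0,0,0,0,1,0,0,0,0,0,0,1,0,0,0,0,0,0,1,0,0,0,0,0,0,1,0,0,0,0,0,0]'
```

```text
t: 5.4
position: [0.408, -0.1987, 0.0305]
tool_rot: [0.003, 1.0, -0.0, 0.0]
ft_force: [0.5, -0.5, -0.7]
width: 0.0427
t: 6.4
position: [0.4083, -0.199, 0.0313]
tool_rot: [0.003, 1.0, -0.0, 0.001]
ft_force: [-1.3, 1.8, 5.6]
width: 0.0211
```

```bash
python3 -m handwheel '[1,0,0,0,0,0,0,1,0,0,0,0,0,0,1,0,0,-5,0,0,0,1,0,0,-8,0,0,0,1,0,0,-12,0,0,0,1,0,0,-15,0,0,0,1,0,0,-10,0,0,0,1,0,0,0,0,0,0]'
python3 -c "
from wm import *
meas(*shot('wrist4'))"
```

```text
t: 7.4
position: [0.4085, -0.1991, 0.0813]
tool_rot: [0.003, 1.0, -0.001, 0.001]
ft_force: [0.4, 0.5, -3.5]
width: 0.0212
[ 0.4081 -0.1988  0.0808] 0.014
white [ 430.8  146.  1224.    43.    43. ] z 0.0557 [ 0.3517 -0.1216  0.055 ]
white [ 276.4  283.4 1265.    46.    41. ] z 0.0899 [ 0.4106 -0.1987  0.085 ]
white [463.5 287.1 844.   38.   33. ] z 0.0558 [ 0.4314 -0.0925  0.055 ]
white [288.4 362.8 562.   31.   25. ] z 0.0406 [ 0.4971 -0.1913  0.04  ]
white [545.3 380.  578.   30.   27. ] z 0.0554 [ 0.4984 -0.0304  0.055 ]
```

View pics/wrist4.png

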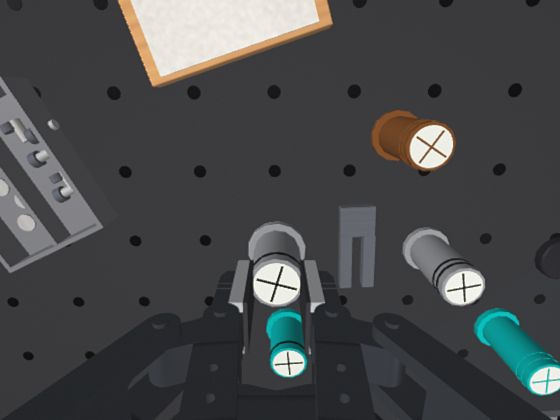

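The post is held upright and clear of the table. Next I'll raise it and carry it to hover over platform_4.

```bash
python3 -m handwheel '[1,0,0,-30,0,0,0,1,-10,5,-30,0,0,0,1,-35,11,-4,0,0,0,1,-40,11,0,0,0,0,1,-40,11,0,0,0,0,1,-40,11,0,0,0,0,1,-30,10,0,0,0,0,1,-15,5,0,0,0,0]'
python3 -c "
from wm import *
meas(*shot('wrist5'))"
```

```text
t: 8.5
position: [0.6192, -0.1352, 0.1429]
tool_rot: [0.003, 1.0, 0.0, -0.001]
ft_force: [0.4, 0.1, -1.7]
width: 0.021
[ 0.6206 -0.1348  0.143 ] 0.0592
white [ 447.8   22.  1098.    36.    39. ] z 0.0556 [ 0.4976 -0.0292  0.055 ]
white [187.7  26.9 963.   34.   37. ] z 0.0405 [ 0.4968 -0.1911  0.04  ]
plat [531.7 191. ] [497 153  63  74] [0.6064 0.0512 0.048 ] z 0.0481 [0.055 0.048]
plat [411.2 199.3] [373 163  77  73] [ 0.612  -0.0357  0.048 ] z 0.0481 [0.055 0.056]
plat [274.8 204.2] [239 174  74  60] [ 0.6151 -0.1354  0.048 ] z 0.0479 [0.045 0.054]
```

View pics/wrist5.png

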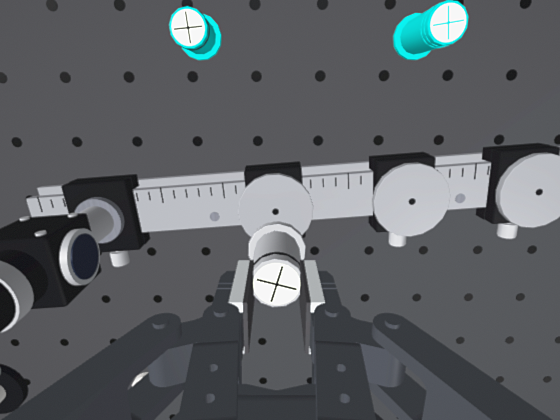

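```bash
python3 - <<'E'
from h import *
a=np.load("wrist5.npz");p,d,K,T=a['p'],a['d'],a['K'],a['T']
for (u,v) in[(275,212),(411,202),(537,191)]:
    w=p[v-8:v+9,u-8:u+9].max(-1);m=(w<110).astype(np.uint8)
    n,l,s,c=cv2.connectedComponentsWithStats(m)
    for i in range(1,n):print(s[i][4],c[i]+[u-8,v-8],np.round(ray(K,T,*(c[i]+[u-8,v-8]),.048),4))
C=cloud(p,d,K,T);Z=C[...,2]
m=(Z>.17)&(Z<.195)&(d>0)&(abs(C[...,1]+.2)<.15)
u,v=276,285;print("top z",np.median(Z[v-3:v+4,u-3:u+4]))
m=(p[260:308,250:302].min(-1)>200);vv,uu=np.nonzero(m);print(np.round(ray(K,T,uu.mean()+250,vv.mean()+260,.152),4))
E
```

```text
29 [275.06896552 211.37931034] [ 0.6206 -0.1353  0.048 ]
28 [411.57142857 201.03571429] [ 0.6134 -0.0352  0.048 ]
31 [538.74193548 191.61290323] [0.6069 0.0564 0.048 ]
top z 0.15200926243798668
[ 0.6197 -0.1347  0.152 ]
```

```bash
python3 -m handwheel '[1,0,0,12,0,0,0,1,0,0,15,0,0,0,1,0,0,15,0,0,0,1,0,0,10,0,0,0,1,0,0,6,0,0,0,1,0,0,3,0,0,0,1,0,0,1.5,0,0,0,1,0,0,0,0,0,0]'
python3 -c "
from plant import ctrl
s=ctrl.sense();print(s['position'],s['ft_force'],s['width'])"
```

```text
t: 9.6
position: [0.6185, -0.1362, 0.0822]
tool_rot: [0.003, 1.0, -0.0, 0.0]
ft_force: [-0.3, -0.7, -2.5]
width: 0.0211
[ 0.61850536 -0.13616033  0.08218465] [-0.28562495 -0.68065992 -2.46756135] 0.021098814748040696
```

```bash
python3 -m handwheel '[1,-1.5,0.8,0,0,0,0,1,0,0,0.8,0,0,0,1,0,0,0.8,0,0,0,1,0,0,0.7,0,0,0,1,0,0,0.5,0,0,0,1,0,0,0,0,0,0,1,0,0,0,0,0,0,1,0,0,0,0,0,0]'
```

```text
t: 10.6
position: [0.6198, -0.1353, 0.0794]
tool_rot: [0.003, 1.0, -0.0, 0.0]
ft_force: [-1.3, 0.4, 2.1]
width: 0.0209
```

Contact (force changed from -2.5 to +2.1 N). I'll open gently to partway and check.

```bash
python3 -m handwheel '[0.3,0,0,0,0,0,0,0.1,0,0,0,0,0,0,0,0,0,0,0,0,0,0,0,0,0,0,0,0,0,0,0,-5,0,0,0,0,0,0,-15,0,0,0,0,0,0,-25,0,0,0,0,0,0,-25,0,0,0]'
python3 -c "
from wm import *
meas(*shot('wrist6'))"
```

```text
t: 11.6
position: [0.62, -0.1354, 0.151]
tool_rot: [0.003, 1.0, -0.0, 0.0]
ft_force: [0.1, -0.1, 0.2]
width: 0.0425
[ 0.622  -0.136   0.1549] 0.0833
white [ 442.3   22.5 1013.    35.    38. ] z 0.0554 [ 0.4981 -0.0292  0.055 ]
white [193.5  27.6 885.   32.   36. ] z 0.0405 [ 0.4972 -0.1911  0.04  ]
white [ 276.6  216.3 1432.    43.    62. ] z 0.0882 [ 0.6176 -0.1357  0.085 ]
plat [527.5 183.3] [491 148  69  71] [0.6058 0.0537 0.048 ] z 0.0482 [0.055 0.054]
plat [407.  191.6] [371 157  74  71] [ 0.6116 -0.0364  0.048 ] z 0.048 [0.056 0.056]
plat [277.5 200.9] [242 168  72  60] [ 0.6182 -0.135   0.048 ] z 0.0479 [0.047 0.055]
```

View pics/wrist6.png

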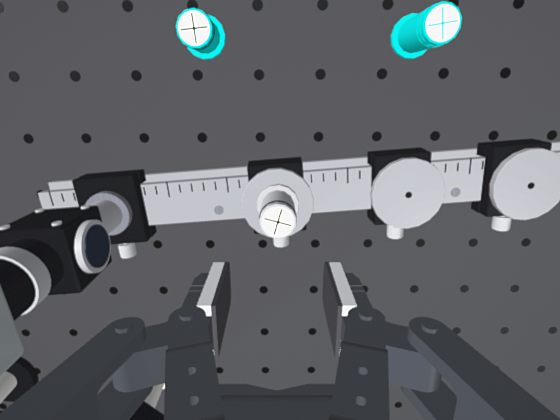

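The 40 post stands centred on platform_4. Next is the 55 post.

```bash
python3 -m handwheel '[0,20,5,0,0,0,0,0,36,8,2,0,0,0,0,36,8,2,0,0,0,0,36,8,2,0,0,0,0,36,8,2,0,0,0,0,18,4,2,0,0,0,0,7,1.8,0,0,0,0,0,0,0,0,0,0,0]'
python3 -c "
from wm import *
meas(*shot('wrist7'))"
```

```text
t: 12.7
position: [0.4315, -0.0913, 0.1394]
tool_rot: [0.003, 1.0, -0.0, 0.0]
ft_force: [-0.0, 0.3, 0.7]
width: 0.0426
[ 0.432  -0.0915  0.1394] 0.0129
white [227.8  97.  932.   34.   35. ] z 0.0553 [ 0.3516 -0.1216  0.055 ]
white [274.2 214.2 857.   34.   32. ] z 0.0553 [ 0.4308 -0.0928  0.055 ]
white [ 530.   246.3 1051.    42.    34. ] z 0.0854 [0.4435 0.07   0.085 ]
white [153.6 286.4 498.   27.   24. ] z 0.0401 [ 0.497  -0.1913  0.04  ]
white [367.3 292.2  79.   10.   16. ] z 0.0554 [ 0.4945 -0.0221  0.055 ]
plat [548.5 388.9] [533 364  27  51] [0.5974 0.1463 0.048 ] z 0.0481 [0.055 0.028]
```

View pics/wrist7.png

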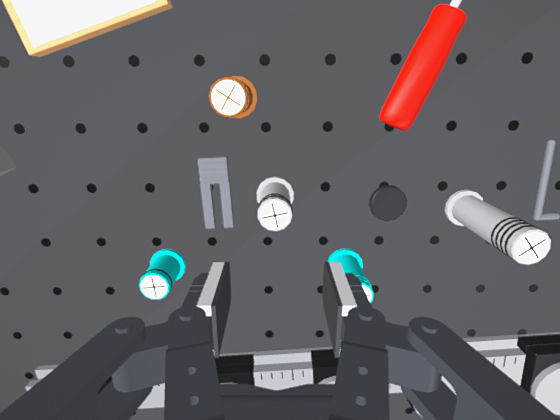

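```bash
python3 -m handwheel '[0,0.5,-1.2,15,0,0,0,0,0,0,20,0,0,0,0,0,0,20,0,0,0,0,0,0,20,0,0,0,0,0,0,14,0,0,0,0,0,0,7,0,0,0,0,0,0,3,0,0,0,0,0,0,0,0,0,0]'
python3 -m handwheel '[1,0,0,0,0,0,0,1,0,0,0,0,0,0,1,0,0,0,0,0,0,1,0,0,0,0,0,0,1,0,0,0,0,0,0,1,0,0,0,0,0,0,1,0,0,0,0,0,0,1,0,0,0,0,0,0]'
python3 -m handwheel '[1,0,0,-5,0,0,0,1,0,0,-15,0,0,0,1,0,0,-25,0,0,0,1,0,0,-30,0,0,0,1,0,0,-25,0,0,0,1,0,0,-14,0,0,0,1,0,0,0,0,0,0,1,0,0,0,0,0,0]'
```

```text
t: 13.8
position: [0.4309, -0.0925, 0.0402]
tool_rot: [0.003, 1.0, -0.0, 0.0]
ft_force: [0.2, -0.2, -0.4]
width: 0.0429
t: 14.8
position: [0.4311, -0.0928, 0.0408]
tool_rot: [0.003, 1.0, -0.0, 0.001]
ft_force: [-1.4, -1.1, 6.5]
width: 0.0224
t: 15.8
position: [0.4298, -0.0921, 0.1531]
tool_rot: [0.003, 1.0, 0.0, -0.001]
ft_force: [1.1, -0.2, -2.7]
width: 0.0221
```

```bash
python3 -m handwheel '[1,-15,5,0,0,0,0,1,-35,11,0,0,0,0,1,-35,11,0,0,0,0,1,-35,11,0,0,0,0,1,-33,10,0,0,0,0,1,-20,6,0,0,0,0,1,-10,3,0,0,0,0,1,0,0,0,0,0,0]'
python3 -m handwheel '[1,0,0,10,0,0,0,1,0,0,15,0,0,0,1,0,0,15,0,0,0,1,0,0,10,0,0,0,1,0,0,7,0,0,0,1,0,0,3,0,0,0,1,0,0,0,0,0,0,1,0,0,0,0,0,0]'
python3 -c "
from wm import *
meas(*shot('wrist8'))"
```

```text
t: 16.8
position: [0.6141, -0.0362, 0.1531]
tool_rot: [0.003, 1.0, 0.0, -0.001]
ft_force: [-0.7, 0.5, -2.1]
width: 0.0216
t: 17.8
position: [0.6143, -0.0367, 0.0946]
tool_rot: [0.003, 1.0, -0.0, 0.0]
ft_force: [0.5, 0.2, -2.4]
width: 0.0212
[ 0.6143 -0.0367  0.0946] 0.0012
white [ 289.2   19.  1568.    45.    42. ] z 0.0557 [ 0.4986 -0.0294  0.055 ]
white [274.2 231.7 475.   54.   37. ] z 0.0689 [ 0.6024 -0.0376  0.07  ]
white [117.1 240.1 420.   52.   47. ] z 0.0605 [ 0.6129 -0.1297  0.055 ]
white [  79.2  277.8 1530.    48.    42. ] z 0.0882 [ 0.6208 -0.137   0.085 ]
plat [430.  220.7] [383 178  95  87] [0.605  0.0552 0.048 ] z 0.0481 [0.055 0.056]
plat [278.7 228.4] [233 189  91  71] [ 0.6092 -0.035   0.048 ] z 0.0479 [0.045 0.055]
plat [116.6 243.7] [ 70 203  93  84] [ 0.6183 -0.1338  0.048 ] z 0.0478 [0.056 0.056]
```

View pics/wrist8.png

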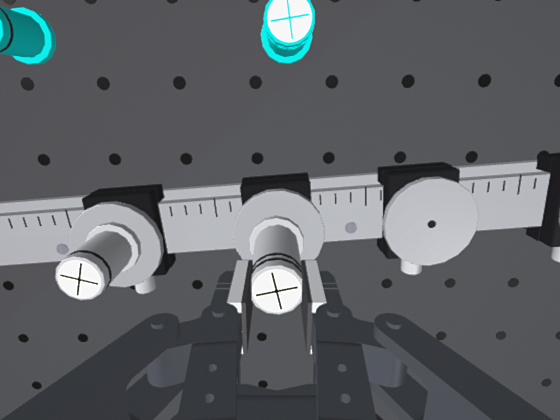

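```bash
python3 -m handwheel '[1,0.7,1.5,1.5,0,0,0,1,0,0,1.5,0,0,0,1,0,0,1.3,0,0,0,1,0,0,1,0,0,0,1,0,0,0.6,0,0,0,1,0,0,0,0,0,0,1,0,0,0,0,0,0,1,0,0,0,0,0,0]'
```

```text
t: 18.9
position: [0.6135, -0.0351, 0.0889]
tool_rot: [0.003, 1.0, -0.0, 0.0]
ft_force: [-2.4, 1.0, 4.9]
width: 0.022
```

```bash
python3 -m handwheel '[0.3,0,0,0,0,0,0,0.1,0,0,0,0,0,0,0,0,0,0,0,0,0,0,0,0,0,0,0,0,0,0,0,-8,0,0,0,0,0,0,-18,0,0,0,0,0,0,-30,0,0,0,0,0,0,-25,0,0,0]'
python3 -m handwheel '[0,20,10,0,0,0,0,0,35,22,0,0,0,0,0,36,22,0,0,0,0,0,36,22,0,0,0,0,0,26,18,0,0,0,0,0,14,8,0,0,0,0,0,3,3,0,0,0,0,0,0,0,0,0,0,0]'
python3 -c "
from wm import *
meas(*shot('wrist9'))"
```

```text
t: 19.9
position: [0.6136, -0.0352, 0.1709]
tool_rot: [0.003, 1.0, -0.0, 0.0]
ft_force: [0.7, -0.2, 0.5]
width: 0.0425
t: 20.9
position: [0.445, 0.0707, 0.1695]
tool_rot: [0.003, 1.0, -0.0, 0.001]
ft_force: [0.2, 0.4, -0.5]
width: 0.0426
[0.4452 0.0706 0.1694] 0.006
white [  8.1  80.4 517.   20.   32. ] z 0.0556 [ 0.3522 -0.1185  0.055 ]
white [475.5 180.7 864.   36.   32. ] z 0.0706 [0.4245 0.2168 0.07  ]
white [275.9 213.3 849.   34.   32. ] z 0.0853 [0.4432 0.0706 0.085 ]
white [157.4 264.1 473.   26.   23. ] z 0.0551 [ 0.4977 -0.0296  0.055 ]
plat [261.9 359.9] [234 336  57  49] [0.6037 0.0558 0.048 ] z 0.0478 [0.056 0.054]
plat [ 52.7 360.3] [ 38 349  32  27] [ 0.6023 -0.1441  0.048 ] z 0.0474 [0.029 0.035]
```

View pics/wrist9.png

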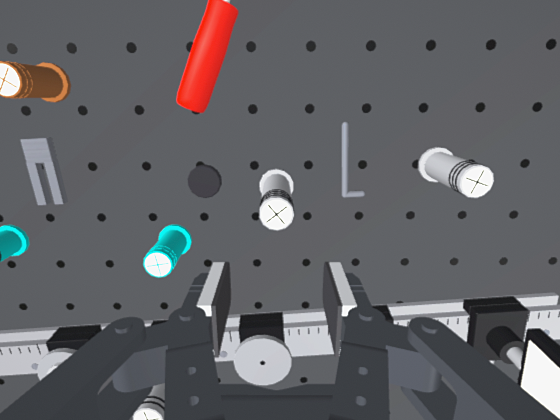

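```bash
python3 -m handwheel '[0,1.5,0,15,0,0,0,0,0,0,25,0,0,0,0,0,0,25,0,0,0,0,0,0,22,0,0,0,0,0,0,15,0,0,0,0,0,0,8,0,0,0,0,0,0,4,0,0,0,0,0,0,0,0,0,0]'
python3 -m handwheel '[1,0,0,0,0,0,0,1,0,0,0,0,0,0,1,0,0,0,0,0,0,1,0,0,0,0,0,0,1,0,0,0,0,0,0,1,0,0,0,0,0,0,1,0,0,0,0,0,0,1,0,0,0,0,0,0]'
python3 -m handwheel '[1,0,0,-5,0,0,0,1,0,0,-15,0,0,0,1,0,0,-25,0,0,0,1,0,0,-30,0,0,0,1,0,0,-25,0,0,0,1,0,0,-12,0,0,0,1,0,0,0,0,0,0,1,0,0,0,0,0,0]'
```

```text
t: 22.0
position: [0.4428, 0.0709, 0.0553]
tool_rot: [0.004, 1.0, -0.0, 0.0]
ft_force: [-0.6, 0.5, 0.4]
width: 0.0425
t: 23.0
position: [0.4431, 0.0708, 0.0559]
tool_rot: [0.003, 1.0, -0.0, 0.001]
ft_force: [-0.2, -0.5, 6.3]
width: 0.0232
t: 24.0
position: [0.4416, 0.071, 0.1662]
tool_rot: [0.003, 1.0, 0.0, -0.001]
ft_force: [-0.3, 0.1, -3.7]
width: 0.023
```

```bash
python3 -m handwheel '[1,-10,6,0,0,0,0,1,-28,16,0,0,0,0,1,-30,18,0,0,0,0,1,-30,18,0,0,0,0,1,-30,17,0,0,0,0,1,-18,11,0,0,0,0,1,-9,6,0,0,0,0,1,0,0,0,0,0,0]'
python3 -c "
from wm import *
meas(*shot('wrist10'))"
```

```text
t: 25.0
position: [0.5981, 0.1623, 0.1662]
tool_rot: [0.003, 1.0, -0.0, -0.001]
ft_force: [-1.0, 0.1, -3.8]
width: 0.0229
[0.5975 0.1619 0.1664] 0.0191
white [  6.4  71.4 418.   16.   33. ] z 0.0549 [ 0.4986 -0.025   0.055 ]
white [ 37. 220. 226.  38.  36.] z 0.0589 [ 0.6085 -0.0282  0.055 ]
plat [277.2 195.2] [244 170  68  49] [0.5915 0.163  0.048 ] z 0.0479 [0.04  0.054]
plat [147.1 211.7] [113 180  69  65] [0.6046 0.0573 0.048 ] z 0.0477 [0.055 0.055]
plat [ 37.8 219.9] [  2 189  71  64] [ 0.6108 -0.0327  0.048 ] z 0.0477 [0.056 0.054]
```

View pics/wrist10.png

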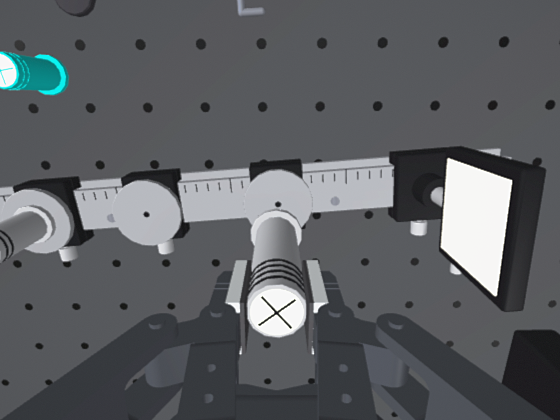

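```bash
python3 - <<'E'
from h import *
a=np.load("wrist10.npz");p,d,K,T=a['p'],a['d'],a['K'],a['T']
for (u,v) in[(278,204),(146,214)]:
    w=p[v-7:v+8,u-7:u+8].max(-1);m=(w<110).astype(np.uint8)
    n,l,s,c=cv2.connectedComponentsWithStats(m)
    for i in range(1,n):print(s[i][4],c[i]+[u-7,v-7],np.round(ray(K,T,*(c[i]+[u-7,v-7]),.048),4))
m=(p[280:345,240:315].min(-1)>200);vv,uu=np.nonzero(m);print(np.round(ray(K,T,uu.mean()+240,vv.mean()+280,.196),4))
E
```

```text
26 [277.5 204. ] [0.5989 0.1631 0.048 ]
1 [285. 211.] [0.6049 0.1692 0.048 ]
22 [146.09090909 214.09090909] [0.6066 0.0563 0.048 ]
[0.5973 0.162  0.196 ]
```

```bash
python3 -m handwheel '[1,-1.3,1.2,10,0,0,0,1,0,0,15,0,0,0,1,0,0,15,0,0,0,1,0,0,10,0,0,0,1,0,0,6,0,0,0,1,0,0,2,0,0,0,1,0,0,0,0,0,0,1,0,0,0,0,0,0]'
python3 -m handwheel '[1,0,0,1.3,0,0,0,1,0,0,1.2,0,0,0,1,0,0,1,0,0,0,1,0,0,0.7,0,0,0,1,0,0,0.5,0,0,0,1,0,0,0,0,0,0,1,0,0,0,0,0,0,1,0,0,0,0,0,0]'
```

```text
t: 26.1
position: [0.5998, 0.1632, 0.1097]
tool_rot: [0.003, 1.0, 0.0, 0.001]
ft_force: [0.3, -0.6, -3.1]
width: 0.0231
t: 27.1
position: [0.5994, 0.1632, 0.1045]
tool_rot: [0.003, 1.0, 0.0, 0.0]
ft_force: [0.5, -0.1, -3.2]
width: 0.0233
```

```bash
python3 -m handwheel '[1,0,0,0.5,0,0,0,1,0,0,0.5,0,0,0,1,0,0,0.3,0,0,0,1,0,0,0,0,0,0,1,0,0,0,0,0,0,1,0,0,0,0,0,0,1,0,0,0,0,0,0,1,0,0,0,0,0,0]'
```

```text
t: 28.1
position: [0.5997, 0.1632, 0.1039]
tool_rot: [0.003, 1.0, 0.0, 0.0]
ft_force: [-2.3, -0.6, 5.9]
width: 0.023
```

```bash
python3 -m handwheel '[0.3,0,0,0,0,0,0,0.1,0,0,0,0,0,0,0,0,0,0,0,0,0,0,0,0,0,0,0,0,0,0,0,-10,0,0,0,0,0,0,-22,0,0,0,0,0,0,-30,0,0,0,0,0,0,-28,0,0,0]'
python3 -m handwheel '[0,20,0,0,0,0,0,0,35,8,5,0,0,0,0,35,12,5,0,0,0,0,35,13,5,0,0,0,0,30,12,5,0,0,0,0,15,6,5,0,0,0,0,5.2,2.6,5,0,0,0,0,0,0,0,0,0,0]'
python3 -c "
from wm import *
meas(*shot('wrist11'))"
```

```text
t: 29.1
position: [0.5996, 0.1632, 0.1949]
tool_rot: [0.003, 1.0, 0.0, 0.0]
ft_force: [-0.0, 0.0, -0.3]
width: 0.0424
t: 30.1
position: [0.4251, 0.2179, 0.1631]
tool_rot: [0.003, 1.0, -0.0, 0.0]
ft_force: [-0.5, 0.0, 0.0]
width: 0.0425
[0.4255 0.2179 0.1632] 0.0072
white [275.4 210.3 812.   33.   32. ] z 0.0704 [0.4243 0.2174 0.07  ]
white [ 11.7 385.7  97.   26.   11. ] z 0.053 [ 0.5995 -0.0306  0.055 ]
plat [233.9 366.8] [216 352  34  32] [0.5861 0.1769 0.048 ] z 0.0478 [0.036 0.031]
plat [ 17.3 376.6] [  0 365  39  24] [ 0.5956 -0.0294  0.048 ] z 0.0476 [0.025 0.037]
```

View pics/wrist11.png

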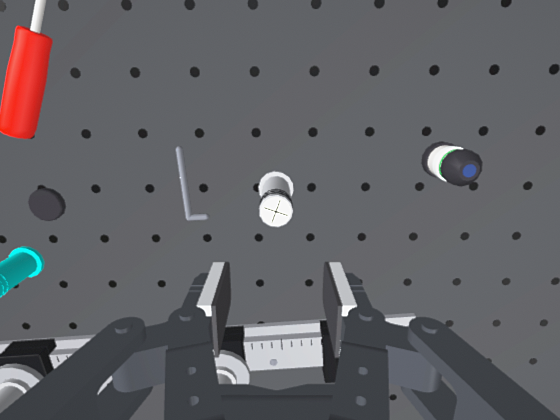

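```bash
python3 -m handwheel '[0,1,-0.5,15,0,0,0,0,0,0,25,0,0,0,0,0,0,25,0,0,0,0,0,0,23,0,0,0,0,0,0,15,0,0,0,0,0,0,8,0,0,0,0,0,0,4,0,0,0,0,0,0,0,0,0,0]'
python3 -m handwheel '[1,0,0,0,0,0,0,1,0,0,0,0,0,0,1,0,0,0,0,0,0,1,0,0,0,0,0,0,1,0,0,0,0,0,0,1,0,0,0,0,0,0,1,0,0,0,0,0,0,1,0,0,0,0,0,0]'
python3 -m handwheel '[1,0,0,-5,0,0,0,1,0,0,-15,0,0,0,1,0,0,-25,0,0,0,1,0,0,-30,0,0,0,1,0,0,-30,0,0,0,1,0,0,-15,0,0,0,1,0,0,0,0,0,0,1,0,0,0,0,0,0]'
```

```text
t: 31.2
position: [0.424, 0.2174, 0.0483]
tool_rot: [0.004, 1.0, 0.0, 0.0]
ft_force: [0.7, -0.9, -0.5]
width: 0.0425
t: 32.2
position: [0.4242, 0.2175, 0.0489]
tool_rot: [0.003, 1.0, -0.0, 0.001]
ft_force: [-0.6, -1.9, 5.6]
width: 0.0229
t: 33.2
position: [0.4228, 0.2173, 0.1673]
tool_rot: [0.003, 1.0, -0.0, -0.001]
ft_force: [-0.6, -0.1, -3.9]
width: 0.023
```

```bash
python3 -m handwheel '[1,0,-15,0,0,0,0,1,0,-35,0,0,0,0,1,0,-40,0,0,0,0,1,-10,-40,0,0,0,0,1,-25,-25,0,0,0,0,1,-25,-6,0,0,0,0,1,-15,0,0,0,0,0,1,-5,0,0,0,0,0]'
python3 -m handwheel '[1,-15,0,0,0,0,0,1,-25,0,0,0,0,0,1,-25,0,0,0,0,0,1,-20,0,0,0,0,0,1,-12,0,0,0,0,0,1,-6,0,0,0,0,0,1,0,0,0,0,0,0,1,0,0,0,0,0,0]'
python3 - <<'E'
from wm import *
p,d,K,T=shot('wrist12');meas(p,d,K,T)
m=(p[255:345,235:320].min(-1)>200).astype(np.uint8)
n,l,s,c=cv2.connectedComponentsWithStats(m)
for i in range(1,n):
    if s[i][4]>300:print(s[i],np.round(ray(K,T,*(c[i]+[235,255]),.189),4))
E
```

```text
t: 34.2
position: [0.5024, 0.0558, 0.1676]
tool_rot: [0.003, 1.0, 0.0, -0.001]
ft_force: [-1.2, 0.6, -3.8]
width: 0.0225
t: 35.2
position: [0.6047, 0.0553, 0.1681]
tool_rot: [0.003, 1.0, 0.0, -0.0]
ft_force: [0.6, -0.7, -2.8]
width: 0.0224
[0.6048 0.0553 0.1682] 0.0055
white [152.5  57.3 819.   32.   34. ] z 0.0557 [ 0.4976 -0.0294  0.055 ]
white [404.8 192.  263.   38.   38. ] z 0.0601 [0.5958 0.156  0.055 ]
white [167.2 207.8 218.   38.   36. ] z 0.0648 [ 0.6024 -0.0259  0.07  ]
white [ 46.1 217.1 216.   37.   36. ] z 0.0596 [ 0.6141 -0.1283  0.055 ]
white [ 11.2 239.7 641.   26.   31. ] z 0.0882 [ 0.6208 -0.1359  0.085 ]
plat [408.9 190.4] [375 159  70  65] [0.5964 0.1618 0.048 ] z 0.0481 [0.053 0.055]
plat [277.2 196.9] [244 169  68  54] [0.601  0.0563 0.048 ] z 0.0479 [0.044 0.055]
plat [166.6 209.7] [132 178  69  65] [ 0.611  -0.0338  0.048 ] z 0.0478 [0.055 0.056]
plat [ 48.  218.9] [ 13 188  69  64] [ 0.6181 -0.1321  0.048 ] z 0.0477 [0.055 0.053]
[  15   20   53   49 1945] [0.6051 0.0552 0.189 ]
```

View pics/wrist12.png

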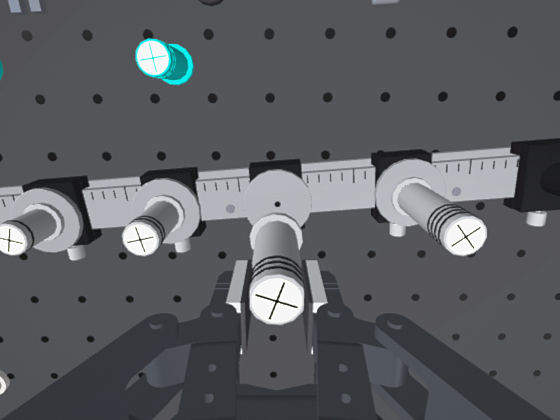

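Platforms 4, 3 and 1 show their posts centred. The 70 post (three rings) is over platform_2, so I'll lower it.

```bash
python3 -m handwheel '[1,-1.5,0.9,12,0,0,0,1,0,0,16,0,0,0,1,0,0,16,0,0,0,1,0,0,12,0,0,0,1,0,0,7,0,0,0,1,0,0,3,0,0,0,1,0,0,0,0,0,0,1,0,0,0,0,0,0]'
python3 -m handwheel '[1,0,0,1.3,0,0,0,1,0,0,1.2,0,0,0,1,0,0,1,0,0,0,1,0,0,0.7,0,0,0,1,0,0,0.5,0,0,0,1,0,0,0.5,0,0,0,1,0,0,0,0,0,0,1,0,0,0,0,0,0]'
```

```text
t: 36.3
position: [0.6074, 0.0561, 0.1027]
tool_rot: [0.003, 1.0, -0.0, 0.001]
ft_force: [-0.6, -0.7, -2.9]
width: 0.0226
t: 37.3
position: [0.607, 0.0561, 0.0971]
tool_rot: [0.003, 1.0, -0.0, 0.0]
ft_force: [0.8, -0.9, -1.7]
width: 0.0226
```

```bash
python3 -m handwheel '[1,0,0,0.4,0,0,0,1,0,0,0.3,0,0,0,1,0,0,0,0,0,0,1,0,0,0,0,0,0,1,0,0,0,0,0,0,1,0,0,0,0,0,0,1,0,0,0,0,0,0,1,0,0,0,0,0,0]'
python3 -m handwheel '[0.3,0,0,0,0,0,0,0.1,0,0,0,0,0,0,0,0,0,0,0,0,0,0,0,0,0,0,0,0,0,0,0,-10,0,0,0,0,0,0,-22,0,0,0,0,0,0,-30,0,0,0,0,0,0,-30,0,0,0]'
python3 -m handwheel '[0,15,0,-10,0,0,0,0,35,0,-10,0,0,0,0,35,0,-10,0,0,0,0,40,0,-10,0,0,0,0,40,0,0,0,0,0,0,30,0,0,0,0,0,0,15,0,0,0,0,0,0,0,0,0,0,0,0]'
python3 - <<'E'
from wm import *
p,d,K,T=shot('wrist13')
W={}
for n in("scene","top"):
    m=ctrl.camera_model(n);q,e=ctrl.camera(n)
    cv2.imwrite(f"pics/{n}9.png",q[:,:,::-1])
    if n=="scene": cv2.imwrite("pics/scene9c.png",cv2.resize(np.ascontiguousarray(q[170:310,90:470,::-1]),None,fx=2.1,fy=2.1,interpolation=cv2.INTER_CUBIC))
    K,T=np.array(m["K"]),np.array(m["pose"]);C=cloud(q,e,K,T)
    for b in whites(q,(0,0,560,420)):
        u,v=int(b[0]),int(b[1]);z=np.median(C[v-1:v+2,u-1:u+2,2])
        zz=min((.088,.103,.118,.133),key=lambda t:abs(t-z))
        r=ray(K,T,b[0],b[1],zz)
        if abs(z-zz)<.007 and .55<r[0]<.67:print(n,np.round(b,1),round(float(z),4),np.round(r,4))
E
```

```text
t: 38.3
position: [0.6073, 0.0561, 0.097]
tool_rot: [0.003, 1.0, -0.0, 0.001]
ft_force: [-1.4, 0.1, 5.6]
width: 0.0225
t: 39.3
position: [0.607, 0.0561, 0.1899]
tool_rot: [0.003, 1.0, -0.0, 0.0]
ft_force: [-0.4, 0.0, -0.2]
width: 0.0426
t: 40.3
position: [0.3962, 0.0576, 0.2283]
tool_rot: [0.003, 1.0, 0.0, 0.0]
ft_force: [0.2, -0.5, -0.0]
width: 0.0427
[0.3974 0.0575 0.2284] 0.0278
scene [428.4 225.4 458.   18.   48. ] 0.1137 [0.5935 0.2805 0.118 ]
scene [367.5 225.5  98.   12.   10. ] 0.1349 [0.6    0.1636 0.133 ]
scene [308.6 235.5  99.   12.   10. ] 0.1198 [0.6073 0.0565 0.118 ]
scene [258.5 244.4 101.   12.   10. ] 0.1057 [ 0.6129 -0.0351  0.103 ]
scene [204.5 253.5 101.   12.   10. ] 0.09 [ 0.6188 -0.1351  0.088 ]
top [148.1 162.6 239.   12.   37. ] 0.1123 [0.5924 0.2796 0.118 ]
top [343.3 154.8 123.   12.   22. ] 0.0875 [ 0.6226 -0.1348  0.088 ]
top [297.7 155.2 108.   11.   15. ] 0.1031 [ 0.6162 -0.0349  0.103 ]
top [255.1 155.6 103.   11.   13. ] 0.117 [0.6102 0.0557 0.118 ]
top [203.8 156.6 114.   13.   11. ] 0.1317 [0.6025 0.1616 0.133 ]
```

View pics/scene9c.png

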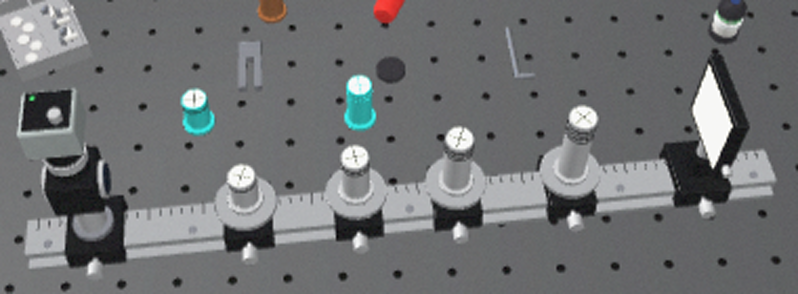

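View pics/top9.png

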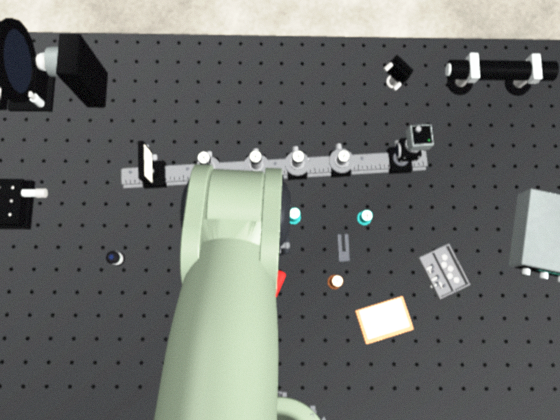

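All four posts stand upright, rising from the camera head to the backlight, and the robot is clear.

```bash
python3 -c "
from plant import ctrl
print(ctrl.sense()['t'],ctrl.hand_in())"
```

```text
the job is handed in; nothing more can be done
40.5 None
```

All four steel posts are on the platforms, rising away from the camera head, and I handed the job in at t = 40.5 s of the 120 s allowed. The camera head is at the right (-y) end, so the order is:
- **platform_4, next to the camera:** the 40 mm post
- **platform_3:** the 55 mm post
- **platform_2:** the 70 mm post
- **platform_1, next to the backlight:** the 85 mm post

**Last checks:**
- **Height:** the tops measured about 0.088–0.090, 0.103–0.106, 0.117–0.120 and 0.132–0.135 m. The expected values are 0.088, 0.103, 0.118 and 0.133 m.
- **Centring:** the tops lie within 4 mm of the platform centres, against the 12 mm a foot can be off centre. The last pictures show the posts upright.
- **Robot:** it was clear of everything, the wrist force stayed under 7 N at the end of every move, and the camera head and look-alikes stand where they were.

**Disagreements:** the scene and top views differ by up to 4 mm in x at the post tops. The gripper read 21–23 mm when closed on the 25 mm stems, but every grip held.

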